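Right the fallen sugar shaker and sort it by weight

TASK

The lime-green sugar shaker has been knocked over on the counter. Pick it up, feel by its weight whether it is more than half full (a shaker weighing over 350 g in all), and stand it upright, cap on top, wholly on the wooden board if it is, or wholly on the steel refill tray if it is not. Do not drop it, and leave the timer, the sauce cup and the jar where they are.

Things in the scene. Friction and masses are not known exactly. Their poses are not given: they have to be found in the camera images.
- shaker: fallen shaker: opaque lime-green square container 54 x 54 x 98 mm, white band near its bottom, black round cap (46 mm diameter, 24 mm tall) on top; 122 mm tall in all. Origin: centre of its underside; z runs from underside to cap, x and y square to the flat sides. Weighs 120 g (empty) to 570 g (full), unseen. Starts lying on the bare counter, cap roughly away from the robot.
- tray: the refill tray: shallow stainless steel tray, 240 mm along its x, 180 mm along its y, 16 mm high, walls 4 mm thick, floor 4 mm thick; fixed to the counter. Origin at the centre of its underside, z up. It may be on the left or the right.
- board: the wooden cutting board: brown slab, 240 mm along its x, 180 mm along its y, 18 mm thick; fixed to the counter. Origin at the centre of its underside, z up. It is on the other side from the tray.
- timer: bystander: dark green kitchen timer with a black display lying flat, 60 x 75 x 24 mm. Origin at the centre of its underside.
- sauce_cup: bystander: open steel sauce cup, 68 mm diameter, 36 mm tall. Origin at the centre of its underside.
- jar: bystander: closed amber jar with a red cap, 60 mm diameter, 85 mm tall, standing. Origin at the centre of its underside.
There are look-alikes about, which are no part of the job. There is more than one size of the shaker; the one meant has the size given above.

How it is judged:
At the end, for the whole second after the job is handed in: Shaker upright (0.08 rad), cap on top, at rest, resting (4 mm) on the board if over 350 g, on the tray if under (either from 306 to 392 g), its centre 25 mm or more inside the edges. Timer, cup and jar within 20 mm of their starts (angle between shaker's own z axis and vertical below 0.08 rad and linear speed of shaker below 0.02 m/s and ((x of shaker in the frame of tray between -0.095 and 0.095 m and y of shaker in the frame of tray between -0.065 and 0.065 m and z of shaker in the frame of tray between 0 and 0.008 m and contact force between shaker and tray between 0.5 and 3.85 N) or (x of shaker in the frame of board between -0.095 and 0.095 m and y of shaker in the frame of board between -0.065 and 0.065 m and z of shaker in the frame of board between 0.014 and 0.022 m and contact force between shaker and board between 3 and 9 N)) and distance of each of timer, sauce_cup, jar from where it was at the start of the episode below 0.02 m); the robot touches nothing.
It fails at once if a bystander (timer, sauce cup or jar) is moved more than 20 mm (distance of any of timer, sauce_cup, jar from where it was at the start of the episode above 0.02 m).
It fails at once if the shaker is dropped, thrown or let fall over (moves faster than 0.7 m/s out of the fingers) (linear speed of shaker above 0.7 m/s and contact force between the fingers and shaker below 0.05 N).
It also fails if it takes over 45 s, if anything falls off the work surface, if the arm or the gripper's body presses on something with over 40 N, if the wrist force passes 120 N, or if a joint passes its speed limit or range.

ROBOT

A 7-joint arm with a two-finger parallel gripper is mounted at the origin on the work surface. World frame = base frame: x ahead of the robot, y to its left, z up, the work surface at z = 0. Lengths are in m, angles in rad, forces in N, time in s.
With the tool pointing down it reaches from about 0.35 to 0.9 m from the base axis. Payload 8.1 kg.
Tool frame: the origin (TCP) lies where the fingers leave the gripper's body, on its centre line; the fingertips stand 73 mm ahead of it and the grasp point (between the pads) lies 54 mm ahead of it; z points along the fingers, y is the line along which they close (so a half turn about z gives the same grasp; the last joint's range is limited). The gripper opens to 85 mm and grips with 20 to 120 N. Pads are 22 mm wide; open, the fingers measure 114 mm over their backs; the gripper's body (76 mm by 85 mm) begins 54 mm behind the grasp point. The pads swing forward as they close: fully open they stand 13 mm farther back than shut.
Start: joints at [-1.404, 0.434, 0.025, 1.573, -0.012, 1.134, -0.075], TCP at [0.167, 0.602, 0.304] pointing down, gripper open.
Joint ranges: [-2.62, 2.62], [-0.44, 2.09], [-1.27, 1.32], [0.08, 2.57], [-1.32, 4.46], [0.12, 2], [-2.74, 2.74]. Speed limits (rad/s): [2.22, 2.22, 3.01, 3.01, 3.14, 3.14, 3.14].

INTERFACE

Orientations are given as [roll, pitch, yaw] about the fixed x, y, z axes, in that order (R = Rz(yaw) Ry(pitch) Rx(roll)).
In Python, from cell import readout, imaging, workorder, models gives the robot as it stands.
- The arm moves only by the shell command python3 -m handwheel 'ROWS' [FORCE]. ROWS is JSON, a list of rows, each a list of 7 numbers: the shift along the tool's x, y, z in units of 30 mm (1.0 is 30 mm), then the turn, a rotation vector about the tool's x, y, z in units of 5 degrees (1.0 is 5 degrees), then the finger opening in mm, from 0 to 85.4. A call has 1 to 20 rows; each row is the pose to reach, as a shift and turn from the pose commanded when the call began, along the tool's axes at that moment; what a row does not reach only later rows make up. A row lasts 1/8 s, in which the tool goes at most 62.5 mm and 10.7 degrees, less where a joint would pass 70% of its speed; a pose out of reach is approached as far as the arm can. A call with a gripper value outside its range is refused whole. The fingers move at their own pace and stop on an object; FORCE is the grip in N (left out, the last holds). Time passes only in rows, so rows that repeat a pose let the fingers close. It gives the time, the measured TCP pose, the force, the opening and the grip force at its end, in the units of the state.
- readout.get_state(): the state, without advancing time (a new reading comes with each control period).
- imaging.capture(name): name is "scene" or "top" or "wrist"; returns (picture, depth): 400x640x3 uint8, blue, green, red; 400x640 float32, m along the optical axis (not along the pixel's ray), 0 where there is no reading.
- imaging.camera_params(name): a dict with "mtx" (3x3 intrinsics, pixels), "extrinsics" (4x4, takes a point from world to camera coordinates). Camera axes: x right, y down, z forward; pixel columns grow to the right and rows downward; lengths in m; the calibration is good to about 2 mm. A picture is of the moment at which its call begins: read the wrist's pose just before it. camera_params takes no time and is no camera call; for the wrist camera it gives the pose at the moment of the call.
- workorder.close_job(): hands the job in; it is judged then, once.
Trained networks look in the newest picture that a camera, given by its name, has taken for a name from the list of things; names that differ only in an ending like _2 or _b are one class to them, and where a whole thing is asked for, a point or a joint stands for the part that bears it (a point fixed in the world has none). Each returns a list of dicts, best first, with "conf" (0 to 1); they miss things now and then, are a little off and sometimes report something else, mostly with a low value. They report only what shows in the picture. A call takes as long as a camera call. They do not tell look-alikes from the thing itself.
- models.silhouettes(label, camera): "mask" (400x640 bool, what is visible of it).
- models.place_of(label, camera): "xyz" ([x, y, z] in m, in world coordinates, good to about 4 mm: a listed point, or the origin of a listed thing).
The state is a dict: "time": time; "joint_pos": joint angles; "dq": joint speeds; "effort": joint torques, N m; "tool_pos": TCP position; "orientation": TCP orientation; "contact_force": force on the tool from outside, world axes, zero at the start; "moment": the same for the moment, N m; "grip_width": finger opening in m; "gripper_force": force on a finger pad.
Only numpy, scipy, OpenCV 4.12 (cv2) and the standard library are available. Lean on these libraries where they do the work, as an engineer would, in place of code of your own. Each camera call takes 0.05 s, during which the arm holds its last target. There are 200 camera calls.

## Working session

There is one attempt and no reset: what is moved stays moved. The work goes in short steps, Python scripts to look and compute and a shell command to move; the robot and the scene stay as the last step left them, time stands still between calls to the robot, and variables do not carry over. Pictures are saved under pics/ and viewed, at most 10 in all, crops included, and the job is handed in when it is done.

```bash
mkdir -p pics; ls; cat > h.py <<'E'
import numpy as np, cv2
from scipy.spatial.transform import Rotation as Ro
from cell import readout, imaging, workorder, models
def cloud(name,d):
    p=imaging.camera_params(name);K=np.array(p["mtx"]);T=np.linalg.inv(np.array(p["extrinsics"]))
    v,u=np.mgrid[:d.shape[0],:d.shape[1]]
    c=np.stack([(u-K[0,2])/K[0,0]*d,(v-K[1,2])/K[1,1]*d,d],-1)
    return c@T[:3,:3].T+T[:3,3]
E
python3 - <<'E'
from h import *
s=readout.get_state();print({k:np.round(v,3).tolist() for k,v in s.items()})
a,da=imaging.capture("scene");b,db=imaging.capture("top")
np.savez("c0.npz",a=a,b=b,pa=cloud("scene",da),pb=cloud("top",db))
cv2.imwrite("pics/s0.png",a);cv2.imwrite("pics/t0.png",b)
for n in ["shaker","tray","board","timer","sauce_cup","jar"]:
  for r in models.place_of(n,"top")[:4]:print(n,np.round(r["xyz"],3),round(r["conf"],2))
E
```

```text
pics
{'time': 0.0, 'joint_pos': [-1.404, 0.435, 0.025, 1.574, -0.012, 1.134, -0.075], 'dq': [0.001, -0.001, 0.001, -0.001, -0.002, 0.002, -0.001], 'effort': [-0.0, -67.048, 1.025, -31.623, 0.016, 0.012, 0.0], 'tool_pos': [0.167, 0.602, 0.303], 'orientation': [-3.14, 0.0, 2.872], 'contact_force': [0.12, -0.106, -0.165], 'moment': [0.065, 0.001, -0.011], 'gripper_force': 0.0, 'grip_width': 0.086}
shaker [0.459 0.003 0.029] 0.67
tray [ 0.522 -0.289  0.001] 0.82
board [0.557 0.314 0.003] 0.87
timer [ 0.75   0.013 -0.003] 0.7
sauce_cup [ 0.763  0.138 -0.   ] 0.84
jar [ 0.745 -0.142  0.001] 0.8
```

View pics/t0.png

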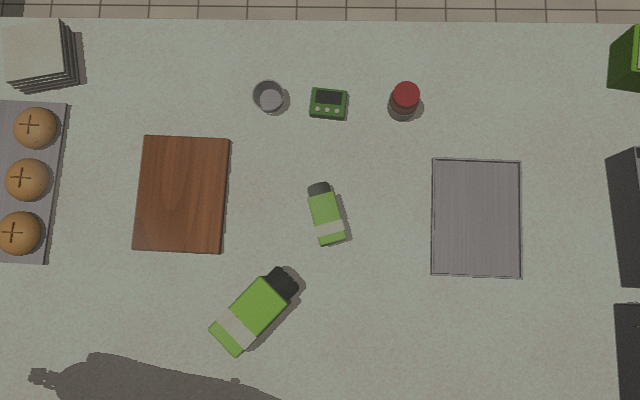

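View pics/s0.png

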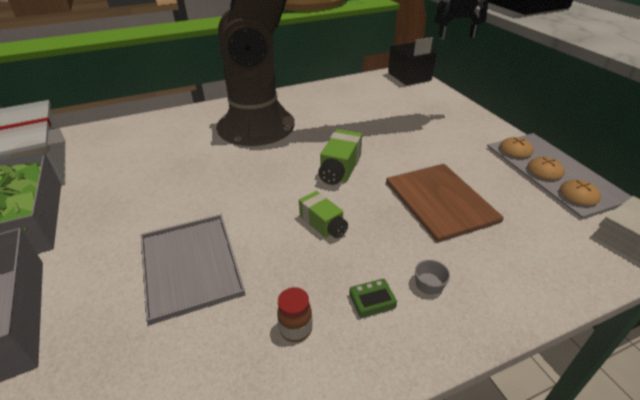

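The top view shows two lime shakers: a small one at (326,213) and a large one at (253,310). The board is at (182,195), the tray at (476,218), and the cup, timer and jar are at (268,96), (328,103) and (404,100). I'll choose between the shakers by measured size.

```bash
python3 - <<'E'
from h import *
z=np.load("c0.npz");b,P=z["b"],z["pb"]
for nm,(u0,u1,v0,v1) in dict(small=(295,360,170,255),big=(195,310,255,365)).items():
    w=P[v0:v1,u0:u1].reshape(-1,3);h=w[:,2]; top=w[(h>.02)&(h<.2)]
    hi=top[top[:,2]>np.percentile(top[:,2],60)-.006]
    r=cv2.minAreaRect((hi[:,:2]*1000).astype(np.float32));print(nm,"flat top z",np.round(np.median(hi[:,2]),4),"rect mm",np.round(r[0],1),np.round(r[1],1),round(r[2],1))
    r=cv2.minAreaRect((top[:,:2]*1000).astype(np.float32));print("  all",np.round(r[0],1),np.round(r[1],1),round(r[2],1), top[:,2].max())
for nm,(u0,u1,v0,v1) in dict(board=(125,240,125,262),tray=(422,530,150,285)).items():
    w=P[v0:v1,u0:u1].reshape(-1,3);t=w[(w[:,2]>.008)&(w[:,2]<.03)]
    r=cv2.minAreaRect((t[:,:2]*1000).astype(np.float32));print(nm,np.round(r[0],1),np.round(r[1],1),round(r[2],1),np.round(np.percentile(t[:,2],[5,50,95]),4))
c=b[170:256,290:362];cv2.imwrite("pics/crop.png",cv2.resize(c,None,fx=6,fy=6,interpolation=cv2.INTER_CUBIC))
E
```

```text
small flat top z 0.0532 rect mm [517.1  16. ] [119.9  54.4] 16.7
  all [518.1  16.1] [122.3  54.4] 16.4 0.05877104641444153
big flat top z 0.0755 rect mm [329.3 144.1] [ 76.7 168.3] 47.0
  all [331.2 142.2] [ 77.1 173.5] 47.2 0.08101487615361913
board [556.2 312.8] [181.5 240.5] 88.2 [0.0139 0.0168 0.0198]
tray [ 518.3 -288.9] [181.6 240.7] 88.6 [0.0087 0.0145 0.0178]
```

View pics/crop.png

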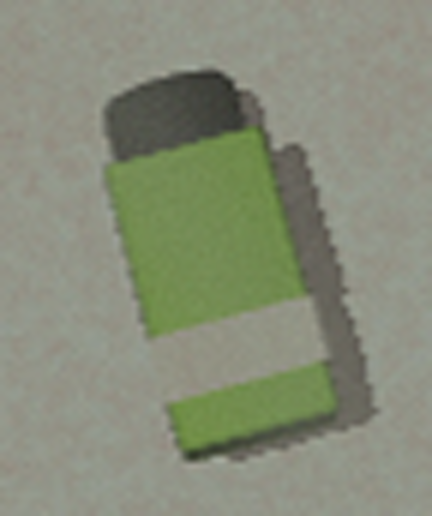

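The small one at (326,213) measures 122 x 54 mm, so it is the target. The large one at (253,310) is about 173 x 77 mm, so it's the look-alike. The crop shows the cap towards +x+y, with the axis at 16.4° and the middle at (0.518, 0.016). I'll move above it first.

```bash
cat >> h.py <<'E'
def need(pos,rpy_deg):
    s=readout.get_state();R=Ro.from_euler("xyz",s["orientation"]);G=Ro.from_euler("xyz",rpy_deg,degrees=True)
    d=R.inv().apply(np.array(pos)-s["tool_pos"])/.03; w=(R.inv()*G).as_rotvec(degrees=True)/5
    print(np.round(d,2),np.round(w,2))
def st():
    s=readout.get_state();print(round(s["time"],2),"q",np.round(s["joint_pos"],3),"p",np.round(s["tool_pos"],4),"rpy",np.round(np.degrees(s["orientation"]),1),"F",np.round(s["contact_force"],2),"w",round(s["grip_width"],4),round(s["gripper_force"],1))
E
python3 -c "
from h import *
need([.518,.016,.2],[180,0,16.4])"
R='[-16.5,-15.7,3.4,0,0,29.6,85]'
python3 -m handwheel '[[-16.5,-15.7,3.4,0,0,29.6,85],[-16.5,-15.7,3.4,0,0,29.6,85],[-16.5,-15.7,3.4,0,0,29.6,85],[-16.5,-15.7,3.4,0,0,29.6,85],[-16.5,-15.7,3.4,0,0,29.6,85],[-16.5,-15.7,3.4,0,0,29.6,85],[-16.5,-15.7,3.4,0,0,29.6,85],[-16.5,-15.7,3.4,0,0,29.6,85],[-16.5,-15.7,3.4,0,0,29.6,85],[-16.5,-15.7,3.4,0,0,29.6,85],[-16.5,-15.7,3.4,0,0,29.6,85],[-16.5,-15.7,3.4,0,0,29.6,85],[-16.5,-15.7,3.4,0,0,29.6,85],[-16.5,-15.7,3.4,0,0,29.6,85],[-16.5,-15.7,3.4,0,0,29.6,85],[-16.5,-15.7,3.4,0,0,29.6,85],[-16.5,-15.7,3.4,0,0,29.6,85],[-16.5,-15.7,3.4,0,0,29.6,85]]' 40
python3 -c "
from h import *
st()"
```

```text
[-16.5  -15.71   3.46] [-0.    0.   29.63]
time: 2.65
tool_pos: [0.5181, 0.0164, 0.202]
orientation: [-3.141, -0.0, 0.29]
contact_force: [-0.2, 0.6, 0.2]
grip_width: 0.0851
gripper_force: 0.0
2.65 q [-0.703  0.46   0.781  1.998 -0.429  0.852 -0.966] p [0.5181 0.0164 0.202 ] rpy [-180.    -0.    16.6] F [-0.2   0.59  0.25] w 0.0851 0.0
```

```bash

python3 -m handwheel '[[0,0,0,0,2,0,85],[-0.5,0,0,0,4,0,85],[-1,0,0,0,6,0,85],[-1.5,0,0,0,8,0,85],[-2,0,0,0,10,0,85],[-2,0,0,0,12,0,85],[-2,0,0,0,14,0,85],[-2,0,0,0,16,0,85],[-2,0,0,0,18,0,85],[-2,0,0,0,18,0,85],[-2,0,0,0,18,0,85]]'
python3 -c "
from h import *
st()
a,d=imaging.capture('scene');cv2.imwrite('pics/s1.png',a)
need([.518,.016,.2],[180,0,16.4])"
```

```text
time: 4.03
tool_pos: [0.462, -0.0231, 0.2409]
orientation: [-2.99, -0.701, 0.263]
contact_force: [0.7, -0.4, -0.8]
grip_width: 0.0854
gripper_force: 0.0
4.03 q [ 1.163  0.328 -1.108  2.368 -1.295  0.128  0.17 ] p [ 0.462  -0.0231  0.2409] rpy [-171.3  -40.2   15.1] F [ 0.74 -0.45 -0.77] w 0.0854 0.0
[ 0.75 -0.54  2.57] [-1.55 -8.08  0.28]
```

View pics/s1.png

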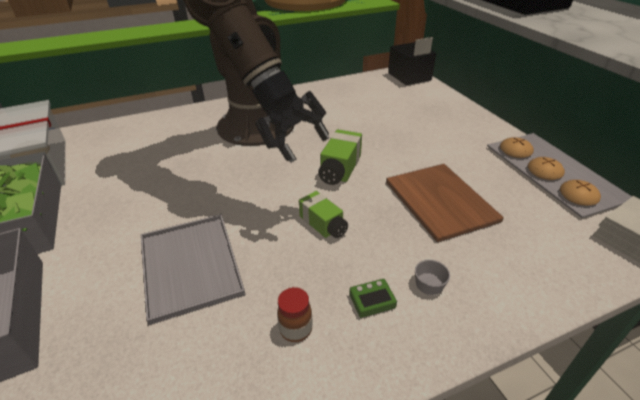

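It jams: joint 6 is at its lower limit (0.128) and joint 5 is near its own (-1.295), so an outward roll won't work. I'll identify the kinematics from the states so far and plan the wrist motion from that.

```bash
cat > fit.py <<'E'
import numpy as np, itertools
from scipy.spatial.transform import Rotation as Ro
from scipy.optimize import least_squares
Q=np.array([[-1.404,.434,.025,1.573,-.012,1.134,-.075],[-.703,.46,.781,1.998,-.429,.852,-.966],[1.163,.328,-1.108,2.368,-1.295,.128,.17]])
Pp=np.array([[.167,.602,.3035],[.5181,.0164,.202],[.462,-.0231,.2409]])
E=Ro.from_euler("xyz",[[-3.14,0,2.872],[-3.141,0,.290],[-2.99,-.701,.263]])
def chain(q,s,c):
    R=Ro.from_euler("z",c[0]);Rs=[R]
    for i in range(7):
        R=R*Ro.from_euler("zyzyzyz"[i],s[i]*q[i]);Rs.append(R)
    return Rs
if __name__=="__main__":
    best=[]
    for s in itertools.product([1,-1],repeat=7):
        if s[1]<0: continue
        for c0 in np.linspace(-3,3,5):
            f=lambda c:np.concatenate([(E[i].inv()*chain(Q[i],s,c)[-1]*Ro.from_euler("z",c[1])).as_rotvec() for i in range(3)])
            r=least_squares(f,[c0,0]);best.append((r.cost,s,r.x))
            r=least_squares(f,[c0,2]);best.append((r.cost,s,r.x))
    best.sort(key=lambda b:b[0])
    for b in best[:6]:print(b)
E
python3 fit.py
```

```text
(np.float64(3.2149604502624638e-06), (-1, 1, -1, 1, -1, 1, -1), array([-8.56948752e-04,  1.56963550e+00]))
(np.float64(3.2149604502628144e-06), (-1, 1, -1, 1, -1, 1, -1), array([-8.56948796e-04,  1.56963550e+00]))
(np.float64(3.214960450262929e-06), (-1, 1, -1, 1, -1, 1, -1), array([-6.28404226,  1.5696355 ]))
(np.float64(3.2149604502632494e-06), (-1, 1, -1, 1, -1, 1, -1), array([-8.56948993e-04,  1.56963550e+00]))
(np.float64(3.2149604502632854e-06), (-1, 1, -1, 1, -1, 1, -1), array([-8.56948608e-04,  1.56963550e+00]))
(np.float64(3.2149604502633244e-06), (-1, 1, -1, 1, -1, 1, -1), array([-8.56948527e-04,  1.56963550e+00]))
```

```bash
cat > fk.py <<'E'
from fit import *
S=(-1,1,-1,1,-1,1,-1);C=[0,np.pi/2]
# columns: h z0; y after J2 (R1..), z after J3, x,y after J3; z after J5, x,y after J5; z,x,y after J6/7
cols=[(0,2),(2,1),(3,2),(3,0),(5,2),(5,0),(5,1),(6,0),(6,1),(7,2)]
def A(q):
    Rs=chain(q,S,C);return np.stack([Rs[i].as_matrix()[:,k] for i,k in cols],1)
prior=np.array([.33,0,.4,0,.4,0,0,0,0,.2]);w=np.array([.3,.5,.3,.5,.3,.5,.5,1,1,.3])*.02
def fit(Q,P):
    M=np.vstack([A(q) for q in Q]+[np.diag(w)]);b=np.concatenate([P.ravel(),w*prior])
    x=np.linalg.lstsq(M,b,rcond=None)[0];return x,(M@x-b)[:P.size]
if __name__=="__main__":
    x,r=fit(Q,Pp);print([(c,round(v,3)) for c,v in zip(cols,x)],np.round(r*1000,1))
E
python3 fk.py
python3 -m handwheel '[[0.75,-0.5,2.5,-1.5,-8,0.3,85],[0.75,-0.5,2.5,-1.5,-8,0.3,85],[0.75,-0.5,2.5,-1.5,-8,0.3,85],[0.75,-0.5,2.5,-1.5,-8,0.3,85],[0.75,-0.5,2.5,-1.5,-8,0.3,85],[0.75,-0.5,2.5,-1.5,-8,0.3,85],[0.75,-0.5,2.5,-1.5,-8,0.3,85]]'
python3 -c "
from h import *
st()"
```

```text
[((0, 2), np.float64(0.281)), ((2, 1), np.float64(-0.035)), ((3, 2), np.float64(0.56)), ((3, 0), np.float64(0.009)), ((5, 2), np.float64(0.402)), ((5, 0), np.float64(-0.008)), ((5, 1), np.float64(-0.015)), ((6, 0), np.float64(-0.01)), ((6, 1), np.float64(-0.004)), ((7, 2), np.float64(0.32))] [-0. -0. -0.  0. -0.  0. -0.  0. -0.]
time: 4.95
tool_pos: [0.5162, 0.0194, 0.1997]
orientation: [-3.07, -0.159, 0.299]
contact_force: [-0.2, 1.1, -1.2]
grip_width: 0.085
gripper_force: 0.0
4.95 q [-0.213  0.331  0.166  2.063 -0.274  0.632 -1.115] p [0.5162 0.0194 0.1997] rpy [-175.9   -9.1   17.1] F [-0.16  1.06 -1.24] w 0.085 0.0
```

```bash
cat > ik.py <<'E'
from fk import *
Q4=np.vstack([Q,[-.213,.331,.166,2.063,-.274,.632,-1.115]]);P4=np.vstack([Pp,[.5162,.0194,.1997]])
X,RR=fit(Q4,P4)
lo=np.array([-2.62,-.44,-1.27,.08,-1.32,.12,-2.74])+.06;hi=np.array([2.62,2.09,1.32,2.57,4.46,2,2.74])-.06
def ori(q): return chain(q,S,C)[-1]*Ro.from_euler("z",C[1])
def pos(q): return A(q)@X
def wr(q):
    Rs=chain(q,S,C); x=np.array(X);v=A(q)*x; return v[:,:4].sum(1)[2], v[:,:7].sum(1)[2] # elbow z, wrist z
def ik(p,G,q0,reg=.003):
    f=lambda q:np.concatenate([(pos(q)-p)*10,(ori(q).inv()*G).as_rotvec()*3,reg*(q-q0)])
    r=least_squares(f,np.clip(q0,lo+.01,hi-.01),bounds=(lo,hi));e=np.abs(r.fun[:6]).max();return r.x,e
def G_of(ax,th,flip):
    # shaker lying along heading ax (deg) or upright; returns tool R for lying, tool R upright w/ heading ax
    th=np.radians(th);h=np.radians(ax);a=np.array([np.cos(h),np.sin(h),0]);u=np.array([0,0,1.])
    def R(sz,down): # sz: shaker z in world, down: nominal tool z
        z=np.cos(th)*down-np.sin(th)*sz; x=np.cos(th)*sz+np.sin(th)*down
        if flip:x=-x
        return Ro.from_matrix(np.stack([x,np.cross(z,x),z],1))
    return R(a,-u),R(u,a)
if __name__=="__main__":
    print(np.round(RR*1000,1));rng=np.random.default_rng(0)
    sh=np.array([.518,.016,.03])
    for flip in (0,1):
      for th in (0,15):
        G,_=G_of(16.4,th,flip);g=sh-.054*G.as_matrix()[:,2]
        sols=[ik(g,G,rng.uniform(lo,hi),.001) for _ in range(12)];ok=[q for q,e in sols if e<.02]
        if not ok: print(flip,th,"no grasp");continue
        for nm,c,z in (("board",[.556,.313],.018),("tray",[.518,-.289],.004)):
          for ph in range(-180,180,30):
            _,U=G_of(ph,th,flip);p=np.array([*c,z+.065])-.054*U.as_matrix()[:,2];best=None
            for q0 in ok[:4]+[rng.uniform(lo,hi) for _ in range(4)]:
                q,e=ik(p,U,q0)
                if e<.02:
                    d,k=min((np.abs(q-o).max(),i) for i,o in enumerate(ok))
                    if best is None or d<best[0]:best=(d,q,ok[k])
            if best:print(flip,th,nm,ph,round(best[0],2),np.round(best[1],2),"from",np.round(best[2],2),"ez,wz",np.round(wr(best[1]),2))
E
timeout 500 python3 ik.py
```

```text
[-0.9 -1.3 -0.7 -1.3  0.9 -1.2 -2.   2.2 -0.8  5.  -0.1  2.7]
0 0 board -60 2.87 [-1.32  1.29  0.4   1.46  0.8   1.56  2.13] from [-0.61  0.65  0.68  2.08 -0.69  0.64 -0.74] ez,wz [0.42 0.09]
0 0 board -30 2.34 [-1.06  1.17 -0.17  1.93  1.5   1.73  1.6 ] from [-0.61  0.65  0.68  2.08 -0.69  0.64 -0.74] ez,wz [0.49 0.09]
0 0 board 60 3.64 [-0.22  1.24  0.19  2.29  4.1   1.94  1.77] from [ 0.22  0.61 -0.47  2.06  0.49  0.58 -1.88] ez,wz [0.45 0.09]
0 0 board 90 1.68 [ 0.74  1.64 -1.21  1.83 -0.43  0.54  0.67] from [-0.43  0.59  0.4   2.08 -0.42  0.55 -1.01] ez,wz [0.24 0.09]
0 0 board 120 1.51 [ 0.29  1.38 -0.68  1.31 -0.68  1.44  0.77] from [-0.61  0.65  0.68  2.08 -0.69  0.64 -0.74] ez,wz [0.38 0.09]
0 0 tray -150 3.18 [-0.22  1.51  0.73  1.02  0.28  1.94  2.43] from [-0.61  0.65  0.68  2.08 -0.69  0.64 -0.74] ez,wz [0.3  0.07]
0 0 tray -120 2.62 [-0.1   1.25 -0.01  1.51  0.98  1.79  1.88] from [-0.61  0.65  0.68  2.08 -0.69  0.64 -0.74] ez,wz [0.45 0.08]
0 0 tray -90 2.24 [ 0.07  1.24 -0.4   1.97  1.49  1.94  1.5 ] from [-0.61  0.65  0.68  2.08 -0.69  0.64 -0.74] ez,wz [0.45 0.08]
0
[... 5633 characters left out ...]
 0.71 -0.36  1.82  0.31  0.94  1.41] ez,wz [0.27 0.16]
1 15 tray -90 1.61 [-0.97  1.64  1.26  2.11 -0.35  0.38  0.03] from [-0.13  0.67 -0.04  1.83  0.07  0.89  1.64] ez,wz [0.24 0.16]
1 15 tray -60 2.55 [ 0.29  1.16 -0.54  2.46  2.04  1.94 -1.68] from [ 0.54  1.06 -1.21  1.79  0.92  1.35  0.86] ez,wz [0.49 0.17]
1 15 tray 0 2.33 [ 1.83  1.7  -1.21  2.39  3.25  0.61  0.12] from [ 0.54  1.06 -1.21  1.79  0.92  1.35  0.86] ez,wz [0.21 0.16]
1 15 tray 30 2.71 [ 1.49  1.11 -0.62  1.99 -1.26  0.8  -1.85] from [ 0.54  1.06 -1.21  1.79  0.92  1.35  0.86] ez,wz [0.52 0.17]
1 15 tray 60 2.98 [ 1.12  1.1  -0.24  1.55 -0.91  1.41 -2.12] from [ 0.54  1.06 -1.21  1.79  0.92  1.35  0.86] ez,wz [0.53 0.17]
```

```bash
cat >> h.py <<'E'
def needR(p,G):need(p,G.as_euler("xyz",degrees=True))
E
python3 - <<'E'
from h import *; from ik import *
G,_=G_of(16.4,15,0);z=G.as_matrix()[:,2]
g=np.array([.519,.0165,.030])-.054*z;print(g,G.as_euler("xyz",degrees=True));needR(g-.1*z,G)
E
```

```text
[0.53240759 0.02044607 0.08215999] [180.   15.   16.4]
[1.26 0.2  0.9 ] [-0.8  -4.81  0.32]
```

```bash

python3 -m handwheel '[[1.25,0.2,0.9,-0.8,-4.8,0.3,85],[1.25,0.2,0.9,-0.8,-4.8,0.3,85],[1.25,0.2,0.9,-0.8,-4.8,0.3,85],[1.25,0.2,0.9,-0.8,-4.8,0.3,85],[1.25,0.2,0.9,-0.8,-4.8,0.3,85],[1.25,0.2,0.9,-0.8,-4.8,0.3,85]]'
python3 - <<'E'
from h import *; from ik import *
F=[]
for i in range(5):
    imaging.capture("wrist"); F.append(readout.get_state()["contact_force"])
print("baseline",np.mean(F,0),np.std(F,0));st()
G,_=G_of(16.4,15,0);needR([.5324,.0205,.0822],G)
E
```

```text
time: 5.7
tool_pos: [0.557, 0.0279, 0.1789]
orientation: [-3.137, 0.254, 0.29]
contact_force: [0.2, 0.4, 0.8]
grip_width: 0.0847
gripper_force: 0.0
baseline [-0.37182276 -0.19908869 -0.05582776] [0.30235944 0.32025676 0.37955737]
5.95 q [-0.338  0.583  0.264  1.72  -0.112  1.111 -1.316] p [0.5572 0.0281 0.1785] rpy [-179.7   14.6   16.6] F [-0.53 -0.7   0.39] w 0.0852 0.0
[-0.03  0.02  3.33] [-0.04 -0.08  0.05]
```

```bash

python3 -m handwheel '[[0,0,1.1,0,0,0,85],[0,0,2.2,0,0,0,85],[0,0,3,0,0,0,85],[0,0,3.3,0,0,0,85],[0,0,3.3,0,0,0,85],[0,0,3.3,0,0,0,40],[0,0,3.3,0,0,0,40],[0,0,3.3,0,0,0,40],[0,0,3.3,0,0,0,40],[0,0,3.3,0,0,0,40],[0,0,3.3,0,0,0,40],[0,0,3.3,0,0,0,40]]' 70
python3 -c "
from h import *
st()
a,d=imaging.capture('scene');cv2.imwrite('pics/s2.png',cv2.resize(a[120:300,230:430],None,fx=3,fy=3))"
```

```text
time: 7.45
tool_pos: [0.5342, 0.0216, 0.0836]
orientation: [-3.137, 0.253, 0.291]
contact_force: [0.8, -0.5, 5.5]
grip_width: 0.0534
gripper_force: 74.1
7.45 q [-0.317  0.68   0.236  1.84  -0.138  0.892 -1.294] p [0.5342 0.0216 0.0836] rpy [-179.8   14.5   16.7] F [ 0.79 -0.49  5.5 ] w 0.0534 74.1
```

View pics/s2.png

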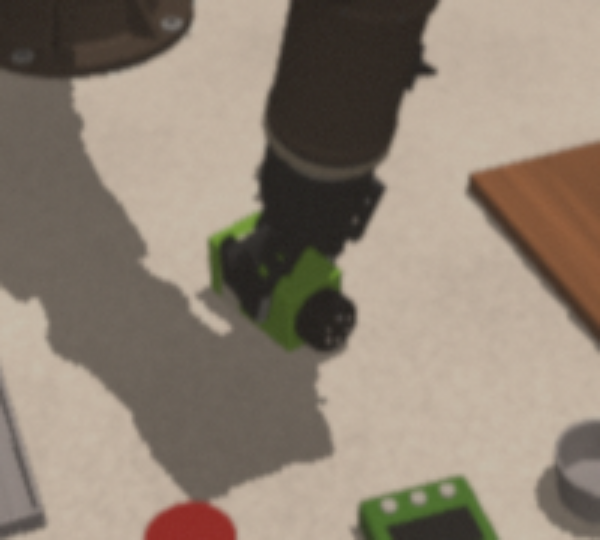

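The shaker is held between the fingers at the middle of its body, 53.4 mm wide. I'll lift it and weigh it.

```bash

python3 -m handwheel '[[-0.2,0,-0.7,0,0,0,40],[-0.5,0,-2,0,0,0,40],[-0.8,0,-3,0,0,0,40],[-1,0,-3.9,0,0,0,40],[-1,0,-3.9,0,0,0,40],[-1,0,-3.9,0,0,0,40],[-1,0,-3.9,0,0,0,40]]'
python3 - <<'E'
from h import *; from ik import *
F=[];M=[]
for i in range(12):
    imaging.capture("wrist"); s=readout.get_state();F.append(s["contact_force"]);M.append(s["moment"])
F=np.array(F);print("F",F.mean(0),F.std(0)/12**.5,"g:",F.mean(0)[2]/-9.81*1000,"M",np.mean(M,0));st()
s=readout.get_state();q=np.array(s["joint_pos"]);print("model err",pos(q)-s["tool_pos"])
rng=np.random.default_rng(0)
for nm,c,zz,phs in (("board",[.55,.29],.018,(80,90,100,110,120)),("tray",[.50,-.27],.004,(20,30,35,40,45,50,60))):
  for ph in phs:
    _,U=G_of(ph,15,0);best=None
    for dz in (.067,.15):
      p=np.array([*c,zz+dz])-.054*U.as_matrix()[:,2];bst=None
      for q0 in [q]+[rng.uniform(lo,hi) for _ in range(8)]:
        a,e=ik(p,U,q0)
        if e<.02:
            mg=min((a-lo).min(),(hi-a).min())
            if bst is None or mg>bst[0]:bst=(mg,a)
      if bst:print(nm,ph,dz,round(bst[0],2),np.round(bst[1],2),np.round(wr(bst[1]),2))
E
```

```text
time: 8.38
tool_pos: [0.5332, 0.0214, 0.202]
orientation: [-3.136, 0.258, 0.291]
contact_force: [-0.6, -0.1, -4.9]
grip_width: 0.0531
gripper_force: 74.8
F [ 0.07332058 -0.25525743 -3.80090643] [0.148389   0.14261456 0.22026529] g: 387.4522351899588 M [ 0.14341321 -0.49665189 -0.00832507]
8.97 q [-0.345  0.52   0.273  1.762 -0.098  1.131 -1.317] p [0.5339 0.0213 0.2033] rpy [-179.7   14.6   16.7] F [-0.35 -1.13 -1.68] w 0.0535 74.8
model err [-0.00411888 -0.00053964 -0.00037243]
board 80 0.067 0.0 [ 0.78  1.43 -1.21  2.05 -0.67  0.18  0.76] [0.35 0.19]
board 80 0.15 0.0 [ 0.77  1.22 -1.21  2.06 -0.94  0.29  0.85] [0.47 0.27]
board 90 0.067 0.0 [ 0.36  1.04 -0.47  1.9  -1.26  0.96  1.21] [0.56 0.19]
board 90 0.15 0.15 [ 0.68  1.13 -1.06  1.92 -0.76  0.59  0.7 ] [0.51 0.27]
board 100 0.067 0.0 [ 0.69  1.44 -1.21  1.76 -0.11  0.68  0.28] [0.35 0.19]
board 100 0.15 0.12 [ 0.22  0.89 -0.31  1.77 -1.14  1.24  1.  ] [0.62 0.27]
board 110 0.067 0.51 [ 0.35  1.14 -0.6   1.59 -0.75  1.15  0.83] [0.5  0.19]
board 110 0.15 0.51 [ 0.4   1.04 -0.7   1.6  -0.73  1.16  0.7 ] [0.56 0.27]
board 120 0.
[... 328 characters left out ...]
99 -1.26  1.    1.31] [0.56 0.17]
tray 35 0.15 0.25 [ 1.68  1.08 -0.96  2.01 -0.88  0.66  0.87] [0.54 0.26]
tray 40 0.067 0.13 [ 1.73  1.36 -1.08  1.92 -0.4   0.59  0.58] [0.39 0.17]
tray 40 0.15 0.0 [ 1.16  0.85 -0.16  1.95 -1.26  1.28  1.19] [0.64 0.26]
tray 45 0.067 0.12 [ 1.21  1.03 -0.25  1.85 -1.14  1.21  1.22] [0.56 0.18]
tray 45 0.15 0.05 [ 1.08  0.86 -0.06  1.88 -1.21  1.38  1.17] [0.64 0.26]
tray 50 0.067 0.2 [ 1.63  1.33 -1.01  1.77 -0.35  0.83  0.56] [0.41 0.17]
tray 50 0.15 0.17 [ 1.14  0.89 -0.18  1.8  -1.09  1.36  1.08] [0.62 0.26]
tray 60 0.067 0.59 [ 1.34  1.15 -0.59  1.62 -0.67  1.2   0.86] [0.5  0.17]
tray 60 0.15 0.4 [ 1.21  0.96 -0.37  1.64 -0.86  1.38  0.93] [0.59 0.26]
```

```bash
python3 - <<'E'
from h import *
F=[]
for i in range(60):
    imaging.capture("wrist"); s=readout.get_state();F.append(s["contact_force"])
F=np.array(F);print("F",F.mean(0),F.std(0),"sem",F.std(0)/60**.5);print(F[:,2].reshape(6,10).mean(1));st()
E
```

```text
F [-0.03760239  0.17008383 -3.8310579 ] [0.44805261 0.52437194 0.4630199 ] sem [0.05784334 0.06769613 0.05977561]
[-3.91754865 -3.82617389 -3.59113472 -4.11213704 -3.67557858 -3.86377452]
11.97 q [-0.345  0.52   0.273  1.762 -0.098  1.131 -1.317] p [0.5339 0.0213 0.2033] rpy [-179.7   14.6   16.7] F [ 0.43 -0.06 -3.41] w 0.0531 74.8
```

385 g after subtracting the baseline, with about 20 g of noise. That is over 350 g, so it goes on the board. Next I'll check a path for turning it upright.

```bash
python3 - <<'E'
from h import *; from ik import *
s=readout.get_state();q=np.array(s["joint_pos"]);R=Ro.from_euler("xyz",s["orientation"]);p0=np.array(s["tool_pos"])
for ph in (105,115):
  _,U=G_of(ph,14.6,0);p=np.array([.555,.285,.018+.16])-.054*U.as_matrix()[:,2];rv=(R.inv()*U).as_rotvec()
  qq=q.copy()
  for t in np.linspace(0,1,9)[1:]:
    Ri=R*Ro.from_rotvec(rv*t);g0=p0+.054*R.as_matrix()[:,2];g1=p+.054*U.as_matrix()[:,2]
    qq,e=ik(g0+(g1-g0)*t-.054*Ri.as_matrix()[:,2],Ri,qq,.02);print(ph,round(t,2),np.round(qq,2),round(e,3),np.round(wr(qq),2), np.round((g0+(g1-g0)*t-.054*Ri.as_matrix()[:,2]),3))
  print(p);needR(p,U)
  for t in (.25,.5,.75):
    Ri=R*Ro.from_rotvec(rv*t);needR(g0+(g1-g0)*t-.054*Ri.as_matrix()[:,2],Ri)
E
```

```text
105 0.12 [-0.25  0.46  0.18  1.82 -0.21  1.01 -1.08] 0.0 [0.78 0.52] [0.533 0.046 0.208]
105 0.25 [-0.13  0.43  0.06  1.87 -0.36  0.92 -0.79] 0.0 [0.78 0.52] [0.533 0.071 0.21 ]
105 0.38 [ 0.02  0.44 -0.07  1.9  -0.54  0.87 -0.46] 0.0 [0.78 0.5 ] [0.535 0.095 0.21 ]
105 0.5 [ 0.16  0.49 -0.21  1.91 -0.71  0.87 -0.12] 0.0 [0.77 0.47] [0.538 0.12  0.208]
105 0.62 [ 0.28  0.58 -0.34  1.9  -0.83  0.91  0.18] 0.0 [0.74 0.43] [0.543 0.146 0.205]
105 0.75 [ 0.36  0.7  -0.45  1.85 -0.89  0.97  0.44] 0.0 [0.7  0.38] [0.55  0.173 0.201]
105 0.88 [ 0.4   0.84 -0.54  1.78 -0.9   1.05  0.63] 0.0 [0.65 0.33] [0.559 0.203 0.196]
105 1.0 [ 0.39  0.98 -0.61  1.67 -0.87  1.15  0.79] 0.0 [0.58 0.28] [0.569 0.235 0.192]
[0.56852492 0.23452429 0.19161175]
[ 3.14 -6.48 -0.39] [  9.7   13.97 -16.63]
[ 0.37 -1.59 -0.32] [ 2.42  3.49 -4.16]
[ 0.99 -3.11 -0.42] [ 4.85  6.99 -8.32]
[ 1.93 -4.7  -0.41] [  7.27  10.48 -12.48]
115 0.12 [-0.24  0.47  0.17  1.81 -0.21  1.03 -1.06] 0.0 [0.77 0.52] [0.534 0.046 0.207]
115 0.25 [-0.11  0.45  0.05  1.84 -0.36  0.97 -0.75] 0.0 [0.78 0.51] [0.535 0.07  0.21 ]
115 0.38 [ 0.03  0.47 -0.08  1.85 -0.52  0.95 -0.42] 0.0 [0.77 0.5 ] [0.538 0.094 0.21 ]
115 0.5 [ 0.16  0.53 -0.21  1.84 -0.66  0.97 -0.11] 0.0 [0.76 0.47] [0.542 0.119 0.208]
115 0.62 [ 0.27  0.63 -0.33  1.8  -0.75  1.03  0.16] 0.0 [0.73 0.42] [0.549 0.146 0.205]
115 0.75 [ 0.32  0.75 -0.43  1.74 -0.78  1.11  0.39] 0.0 [0.68 0.38] [0.557 0.174 0.2  ]
115 0.88 [ 0.34  0.89 -0.52  1.64 -0.77  1.2   0.57] 0.0 [0.63 0.33] [0.567 0.205 0.196]
115 1.0 [ 0.32  1.03 -0.6   1.51 -0.74  1.32  0.71] 0.0 [0.56 0.28] [0.577 0.238 0.192]
[0.57708446 0.23763971 0.19161175]
[ 3.43 -6.5  -0.46] [ 10.75  12.98 -18.42]
[ 0.42 -1.55 -0.32] [ 2.69  3.25 -4.6 ]
[ 1.13 -3.05 -0.44] [ 5.37  6.49 -9.21]
[ 2.15 -4.66 -0.44] [  8.06   9.74 -13.81]
```

```bash

python3 -m handwheel '[[0.2,-0.7,-0.2,1.3,1.6,-2.3,40],[0.4,-1.5,-0.3,2.7,3.2,-4.6,40],[0.75,-2.3,-0.4,4.0,4.9,-6.9,40],[1.1,-3.0,-0.4,5.4,6.5,-9.2,40],[1.6,-3.8,-0.4,6.7,8.1,-11.5,40],[2.15,-4.6,-0.4,8.1,9.7,-13.8,40],[2.7,-5.5,-0.4,9.4,11.3,-16.1,40],[3.4,-6.5,-0.4,10.75,13,-18.4,40],[3.4,-6.5,-0.4,10.75,13,-18.4,40],[3.4,-6.5,-0.4,10.75,13,-18.4,40],[3.4,-6.5,-0.4,10.75,13,-18.4,40],[3.4,-6.5,-0.4,10.75,13,-18.4,40],[3.4,-6.5,-0.4,10.75,13,-18.4,40],[3.4,-6.5,-0.4,10.75,13,-18.4,40]]'
python3 - <<'E'
from h import *; from ik import *
st();_,U=G_of(115,14.6,0);needR([.577,.2376,.1916],U)
a,d=imaging.capture('scene');np.savez("c3.npz",a=a,p=cloud("scene",d));cv2.imwrite('pics/s3.png',cv2.resize(a[20:270,280:560],None,fx=2.4,fy=2.4))
E
```

```text
time: 13.72
tool_pos: [0.5758, 0.2373, 0.1899]
orientation: [-3.135, -1.315, 1.998]
contact_force: [0.2, 0.9, -4.4]
grip_width: 0.0532
gripper_force: 75.0
13.72 q [ 0.336  1.027 -0.653  1.557 -0.726  1.258  0.701] p [0.5758 0.2373 0.1899] rpy [-179.6  -75.3  114.5] F [ 0.2   0.93 -4.37] w 0.0532 75.0
[ 0.05  0.04 -0.02] [ 0.03  0.01 -0.03]
```

View pics/s3.png

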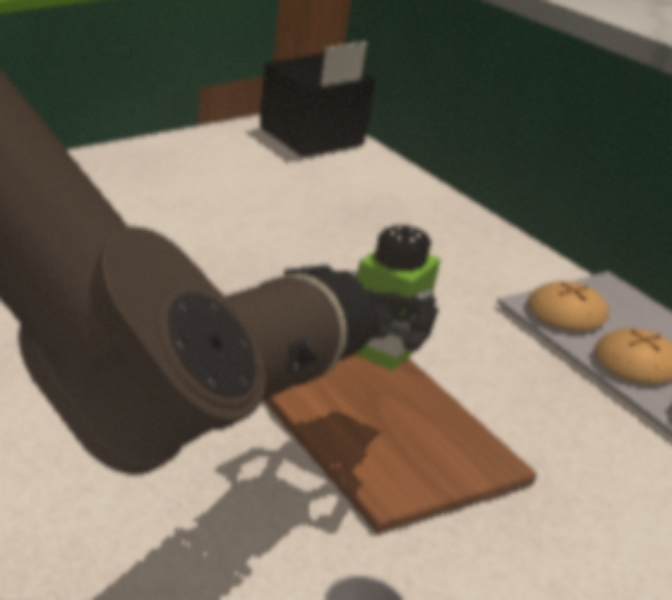

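The picture shows the shaker upright in the fingers above the board, cap on top at (404,245). I'll measure its tilt and the height of its base.

```bash
python3 - <<'E'
from h import *
z=np.load("c3.npz");a,P=z["a"],z["p"]
b,d=imaging.capture("top");PB=cloud("top",d)
near=lambda W:(abs(W[...,0]-.555)<.07)&(abs(W[...,1]-.285)<.07)
def grn(i):
    h=cv2.cvtColor(i,cv2.COLOR_BGR2HSV);return (h[...,0]>30)&(h[...,0]<50)&(h[...,1]>100)&(h[...,2]>50)
m=near(PB)&(PB[...,2]>.15);w=PB[m];t=w[w[:,2]>np.percentile(w[:,2],97)-.006];print("cap top z",np.median(t[:,2]),"xy",t.mean(0)[:2],len(t))
if len(t)>20:
    c=np.linalg.lstsq(np.c_[t[:,:2]-t[:,:2].mean(0),np.ones(len(t))],t[:,2],rcond=None)[0];print("cap plane slope",c)
w=P[grn(a)&near(P)&(P[...,2]>.08)];print("green scene z range",np.percentile(w[:,2],[1,5,95,99]),len(w))
w2=PB[grn(b)&near(PB)&(PB[...,2]>.12)];print(np.percentile(w2[:,2],[5,50,95]),w2.mean(0),len(w2))
# fit planes to green faces in scene by normal clustering
for f in ([1,0],[0,1]):
    pass
up=w[w[:,2]>np.percentile(w[:,2],40)];np.save("g.npy",w)
vert=w[w[:,2]<np.percentile(w[:,2],97)-.004]
q,l=cv2.kmeans(vert.astype(np.float32),2,None,(3,30,.001),5,cv2.KMEANS_PP_CENTERS)[0:2]
st()
E
```

```text
cap top z 0.23248496029570154 xy [0.55030511 0.28863102] 607
cap plane slope [0.00431239 0.01009588 0.23230895]
green scene z range [0.11529548 0.11832891 0.21091134 0.21419613] 467
[0.16101888 0.20580668 0.21055459] [0.54643431 0.27690423 0.19685103] 665
13.82 q [ 0.336  1.026 -0.654  1.558 -0.726  1.258  0.701] p [0.5756 0.2375 0.1906] rpy [-179.9  -75.3  114.8] F [-0.9  -0.37 -2.93] w 0.0533 75.0
```

```bash

python3 -m handwheel '[[-0.5,0,0.13,0,0,0,40],[-1.2,0,0.31,0,0,0,40],[-1.9,0,0.49,0,0,0,40],[-2.5,0,0.65,0,0,0,40],[-2.75,0,0.71,0,0,0,40],[-2.75,0,0.71,0,0,0,40],[-2.75,0,0.71,0,0,0,40]]'
python3 - <<'E'
from h import *
F=[]
for i in range(4): imaging.capture("wrist"); F.append(readout.get_state()["contact_force"])
print(np.mean(F,0));st()
E
```

```text
time: 14.7
tool_pos: [0.576, 0.2374, 0.1056]
orientation: [3.138, -1.317, 2.009]
contact_force: [0.0, 0.1, -3.7]
grip_width: 0.0532
gripper_force: 75.0
[-0.06133628  0.17897823 -4.02307754]
14.9 q [ 0.32   1.15  -0.623  1.54  -0.693  1.206  0.785] p [0.5759 0.2373 0.1054] rpy [179.8 -75.4 115.1] F [-0.42 -0.21 -4.05] w 0.0536 75.0
```

```bash
C='from h import *
F=[]
for i in range(4): imaging.capture("wrist"); F.append(readout.get_state()["contact_force"])
print(np.mean(F,0));st()'
python3 -m handwheel '[[-0.12,0,0.03,0,0,0,40],[-0.22,0,0.06,0,0,0,40],[-0.22,0,0.06,0,0,0,40],[-0.22,0,0.06,0,0,0,40]]' >/dev/null; python3 -c "$C"
python3 -m handwheel '[[-0.03,0,0.01,0,0,0,40],[-0.06,0,0.015,0,0,0,40],[-0.06,0,0.015,0,0,0,40]]' >/dev/null; python3 -c "$C"
```

```text
[ 0.25454767  0.03425002 -3.27845703]
15.6 q [ 0.318  1.161 -0.621  1.537 -0.69   1.203  0.791] p [0.5757 0.2373 0.098 ] rpy [180.  -75.5 114.9] F [-0.4   0.25 -3.3 ] w 0.0531 75.0
[-0.23717834 -1.49122623  0.324263  ]
16.18 q [ 0.318  1.164 -0.62   1.537 -0.689  1.202  0.793] p [0.5757 0.2374 0.0965] rpy [180.  -75.5 115. ] F [-0.52 -1.84  0.85] w 0.0533 75.2
```

```bash
C='from h import *
F=[]
for i in range(4): imaging.capture("wrist"); F.append(readout.get_state()["contact_force"])
print(np.mean(F,0));st()'
python3 -m handwheel '[[-0.02,0,0.005,0,0,0,40],[-0.02,0,0.005,0,0,0,40],[-0.02,0,0.005,0,0,0,50],[-0.02,0,0.005,0,0,0,54],[-0.02,0,0.005,0,0,0,56],[-0.02,0,0.005,0,0,0,60],[-0.02,0,0.005,0,0,0,66],[-0.02,0,0.005,0,0,0,75],[-0.02,0,0.005,0,0,0,85],[-0.02,0,0.005,0,0,0,85],[-0.02,0,0.005,0,0,0,85],[-0.02,0,0.005,0,0,0,85]]' 20; python3 -c "$C
a,d=imaging.capture('scene');cv2.imwrite('pics/s4.png',cv2.resize(a[20:270,280:560],None,fx=2.4,fy=2.4))"
```

```text
time: 17.68
tool_pos: [0.5757, 0.2373, 0.0955]
orientation: [-3.141, -1.317, 2.005]
contact_force: [0.0, -0.4, -0.0]
grip_width: 0.0852
gripper_force: 0.0
[ 0.29565884  0.30441412 -0.33068671]
17.88 q [ 0.318  1.165 -0.62   1.536 -0.689  1.202  0.793] p [0.5757 0.2373 0.0955] rpy [-180.   -75.5  114.9] F [ 0.35  0.03 -0.51] w 0.0851 0.0
```

View pics/s4.png

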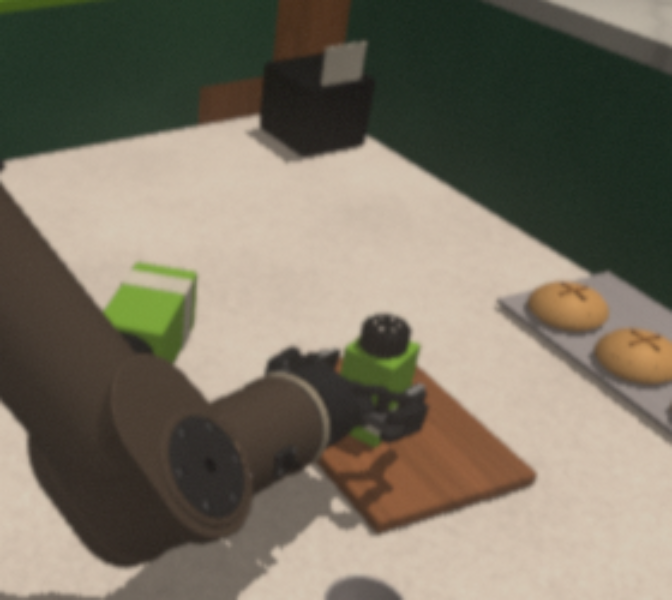

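It is released and standing on the board. I'll back straight out, stopping short of the jar's column, then go up.

```bash

python3 -m handwheel '[[0,0,-0.4,0,0,0,85],[0,0,-1,0,0,0,85],[0,0,-1.6,0,0,0,85],[0,0,-2.2,0,0,0,85],[0,0,-2.4,0,0,0,85],[0,0,-2.4,0,0,0,85],[1,0,-2.65,0,0,0,85],[2,0,-2.9,0,0,0,85],[3,0,-3.2,0,0,0,85],[4,0,-3.5,0,0,0,85],[4,0,-3.5,0,0,0,85],[4,0,-3.5,0,0,0,85]]'
python3 - <<'E'
from h import *
st()
b,d=imaging.capture("top");P=cloud("top",d);cv2.imwrite("pics/t5.png",b)
for n in ["timer","sauce_cup","jar","board","shaker"]:
  for r in models.place_of(n,"top")[:2]:print(n,np.round(r["xyz"],3),round(r["conf"],2))
m=(abs(P[...,0]-.55)<.05)&(abs(P[...,1]-.289)<.05)&(P[...,2]>.125)&(P[...,2]<.155);t=P[m]
c=np.linalg.lstsq(np.c_[t[:,:2]-t[:,:2].mean(0),np.ones(len(t))],t[:,2],rcond=None)[0];print("cap",t.mean(0),"slope",c,len(t))
E
```

```text
time: 19.42
tool_pos: [0.6052, 0.1728, 0.2373]
orientation: [-3.138, -1.317, 2.003]
contact_force: [0.6, -0.2, -0.1]
grip_width: 0.0852
gripper_force: 0.0
19.43 q [ 0.392  0.989 -0.627  1.452 -0.7    1.422  0.636] p [0.6052 0.1728 0.2373] rpy [-179.8  -75.5  114.8] F [ 0.62 -0.16 -0.05] w 0.0852 0.0
timer [ 0.748  0.013 -0.001] 0.41
sauce_cup [0.763 0.137 0.002] 0.7
jar [ 0.748 -0.14   0.002] 0.43
board [0.748 0.014 0.   ] 0.27
shaker [0.268 0.2   0.033] 0.93
shaker [0.551 0.297 0.022] 0.65
cap [0.55019317 0.28771712 0.13768284] slope [0.03566783 0.08189769 0.13768284] 534
```

View pics/t5.png

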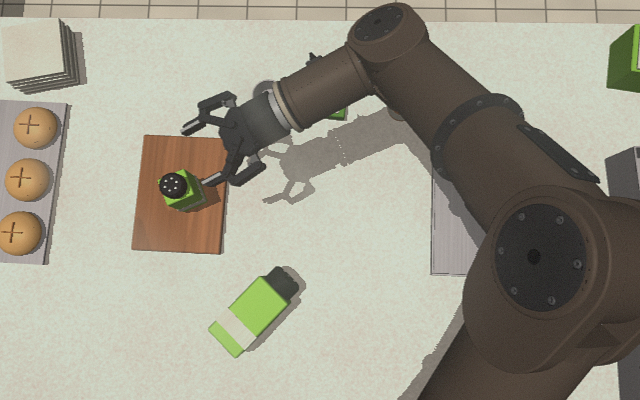

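The top view shows the shaker standing well inside the board at (175,188). The gripper is clear of it, and the timer, cup and jar have not moved. Handing in.

```bash
python3 -c "
from h import *
print(workorder.close_job());st()"
```

```text
the job is handed in; nothing more can be done
None
the job is handed in; nothing more can be done
```

The shaker weighed about 385 g (over 350 g), so I stood it upright, cap on top, on the wooden board, left the timer, sauce cup and jar in place, and handed the job in at about 19.5 s; no verdict came back.

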